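# Clear and re-cover the microscope lamp housing

### The job

Close up the microscope's lamp housing: take the slide box off the top of the housing and lay it flat in the shallow steel tray, stand the eyepiece that is sitting on the loose cover upright in the same tray, then fetch the cover from its cradle and seat it fully home, flat, over the housing's two pins. There is no finger room at the cover's ends in the cradle nor at its sides on the housing, so on the way lay it flat on clear bench, let go and take it the other way. Put everything down gently without dropping it, keep the eyepiece upright throughout, and leave the bottle, jar, beaker and the spare objective standing where they are.

Things in the scene. Friction and masses are not known exactly. Their poses are not given: they have to be found in the camera images.
- housing: Fixed lamp housing: white box, open on top, 58 (x) by 68 (y) mm, rim at height 45, on a base plate 100 x 102 x 8. Origin: centre of its underside on the bench, z up. Finned aluminium heat sinks on its +y and -y sides: inner faces at y = +-34, outer +-50, 96 long in x, tops at height 85. Fingers can reach a seated cover only at its +x and -x ends (it overhangs the box by 4 mm there).
- seat (a point): Centre of the housing's rim, where the middle of the cover's underside belongs; 45 mm above the bench, axes as the housing's. Two upright steel pins, 6 mm diameter with tapered tips, stand at x = +22 and -22 mm, y = 0, and rise 13 mm above the rim.
- cradle: Fixed grey cradle on the bench that holds the cover at the start. Origin: centre of its underside; z up. Pedestal 56 mm (x) by 40 mm (y), top at height 30 mm, on a foot 94 x 60 x 6 mm. Two end walls, inner faces at x = +-38 mm, outer at +-47 mm, 60 mm wide in y, tops at height 64 mm; the +y and -y sides are open.
- tray: Fixed shallow steel tray, 160 mm (x) by 200 mm (y), empty at the start; floor at height 4 mm, walls 4 mm thick with their rim at height 12 mm. Origin: centre of its underside; z up.
- cover: Loose flat white cover plate, 66 mm (x) by 56 mm (y), 10 mm thick, 0.1 kg, no handle, with two through holes of 9.5 mm diameter at x = +22 and -22 mm, y = 0, for the housing's pins; either way round (half a turn) is right. Origin: centre of its underside. It starts lying on the cradle's pedestal, its x roughly along the cradle's x.
- eyepiece: Loose black microscope eyepiece, a stepped upright cylinder 50 mm high, 0.09 kg: 30 mm diameter up to 30 mm, 36 mm diameter from 32 to 46 mm. Origin: centre of its underside, z along its axis. It starts standing on the cover.
- slide_box: Loose closed white plastic slide box, 55 mm (x) by 120 mm (y) by 30 mm high, 0.12 kg. Origin: centre of its underside. It starts lying across the tops of the housing's two heat sinks.
- bottle: Bystander: amber bottle, 40 mm diameter, 85 mm high; origin: centre of its underside. Leave alone.
- jar: Bystander: glass jar with white cap, 48 mm diameter, 65 mm high; origin: centre of its underside. Leave alone.
- beaker: Bystander: small glass beaker, 44 mm diameter, 60 mm high, standing close beside one heat sink of the housing; origin: centre of its underside. Leave alone.
- objective: Bystander: spare steel microscope objective standing on the bench close beside one end wall of the cradle, 28 mm diameter, 42 mm high, tapering at the top; origin: centre of its underside. Leave alone.
Things that resemble listed ones, but are neither listed nor needed, are in the scene too. Of the things like the cover, leave any that is black; of the rest the smaller one is meant. Leave any red look-alike of the slide_box alone.

How it is judged:
By the outcome, as a careful person would: the job done as asked, in the order asked, and still so for the second after the job is handed in, with the robot touching nothing.
It also fails if it takes over 72 s, if anything falls off the work surface, if the arm or the gripper's body presses on something with over 40 N, if the wrist force passes 120 N, or if a joint passes its speed limit or range.

### The arm

A 6-joint arm with a two-finger parallel gripper is mounted at the origin on the work surface. World frame = base frame: x ahead of the robot, y to its left, z up, the work surface at z = 0. Lengths are in m, angles in rad, forces in N, time in s.
With the tool pointing down it reaches from about 0.25 to 0.725 m from the base axis. Payload 4 kg.
Tool frame: the origin (TCP) lies midway between the tips of the shut fingers; the grasp point (between the pads) lies 19 mm behind it; z points along the fingers, y is the line along which they close (so a half turn about z gives the same grasp; the last joint's range is limited). The gripper opens to 85 mm and grips with 20 to 120 N. Pads are 22 mm wide; open, the fingers measure 114 mm over their backs; the gripper's body (76 mm by 85 mm) begins 54 mm behind the grasp point. The pads swing forward as they close: fully open they stand 13 mm farther back than shut.
Start: joints at [1.19, 0.241, 0.005, 1.335, 0, 1.571], TCP at [0.186, 0.464, 0.231] pointing down, gripper open.
Joint ranges: [-2.72, 2.72], [-1.05, 1.87], [-1.09, 1.28], [-1.99, 2.15], [-1.42, 1.44], [-3.14, 3.14]. Speed limits (rad/s): [2.79, 2.79, 3.14, 3.14, 3.14, 3.14].

### API

Orientations are given as a unit quaternion [x, y, z, w].
In Python, from workcell import bot gives the robot as it stands. The module is installed in compiled form; this text tells all that it offers.
- The arm moves only by the tool jog_arm, never from a script. Its argument "deltas" is a list of rows, each an object with "fingers": the opening, from 0 (shut) to 1 (fully open); "delta_pos": the shift along the tool's x, y, z normalised to -1 to 1, where 1 is 300 mm, a list of three; "yaw": the turn about the tool's z normalised to -1 to 1, where 1 is pi/4 rad. A call has 1 to 12 rows; each row is the pose to reach, as a shift and turn from the pose commanded when the call began, along the tool's axes at that moment; what a row does not reach only later rows make up. A row lasts 1/10 s, in which the tool goes at most 50 mm and 8.59 degrees, less where a joint would pass 70% of its speed; a pose out of reach is approached as far as the arm can. A call with a number of a shift or a turn outside -1 to 1 is refused whole. A call with a gripper value outside its range is refused whole. The fingers move at their own pace and stop on an object; the grip force is fixed at half the most. Time passes only in rows, so rows that repeat a pose let the fingers close. It gives the time, the measured TCP pose, the force, the opening and the grip force at its end, in the units of the state.
- bot.get_obs(): the state, without advancing time (a new reading comes with each control period).
- bot.camera(name): name is "side" or "top" or "wrist"; returns a dict with "image" (420x560x3 uint8, red, green, blue), "range_z" (420x560 float32, m along the optical axis (not along the pixel's ray), 0 where there is no reading), "fx", "fy", "cx", "cy" (pixels), "distortion" ([k1, k2, p1, p2, k3] as OpenCV has them; the pictures are not rectified), "rvec" (rotation vector, rad) and "tvec" (3), from world to camera coordinates, as OpenCV has them. Camera axes: x right, y down, z forward; pixel columns grow to the right and rows downward; lengths in m; the calibration is good to about 2 mm. A picture is of the moment at which its call begins.
- bot.job_done(): hands the job in; it is judged then, once.
The state is a dict: "clock": time; "joint_pos": joint angles; "joint_vel": joint speeds; "tau": joint torques, N m; "eef_pos": TCP position; "tool_rot": TCP orientation; "ft_force": force on the tool from outside, world axes, zero at the start; "ft_torque": the same for the moment, N m; "grip_width": finger opening in m; "grasp_force": force on a finger pad.
Only numpy, scipy, OpenCV 4.12 (cv2) and the standard library are available. Lean on these libraries where they do the work, as an engineer would, in place of code of your own. Each camera call takes 0.05 s, during which the arm holds its last target. There are 200 camera calls.

## Working session

There is one attempt and no reset: what is moved stays moved. The work goes in short steps, Python scripts to look and compute and a tool call to move; the robot and the scene stay as the last step left them, time stands still between calls to the robot, and variables do not carry over. Pictures are saved under pics/ and viewed, at most 10 in all, crops included, and the job is handed in when it is done.

Besides the shell and the picture viewer there is one more tool, called after "Emit:" by a JSON object that holds its "method" and its "body". jog_arm: Moves the arm, as the interface text tells. Scaled input: -1 to 1 covers 300 mm each way for a shift and pi/4 rad each way for a turn. Its arguments: {"type":"object","properties":{"deltas":{"type":"array","items":{"type":"object","properties":{"fingers":{"type":"number"},"delta_pos":{"type":"array","items":{"type":"number"}},"yaw":{"type":"number"}}}}},"required":["deltas"]}

```bash
mkdir -p pics; cat > h.py <<'E'
import numpy as np, cv2
from workcell import bot
def cam(n):
    c=bot.camera(n); c['K']=np.array([[c['fx'],0,c['cx']],[0,c['fy'],c['cy']],[0,0,1.]]); c['D']=np.array(c['distortion'],float)
    c['R']=cv2.Rodrigues(np.array(c['rvec'],float))[0]; c['t']=np.array(c['tvec'],float); return c
def ray(c,uv):
    p=cv2.undistortPoints(np.array(uv,float).reshape(-1,1,2),c['K'],c['D']).reshape(-1,2)
    d=np.c_[p,np.ones(len(p))]@c['R']; return -c['R'].T@c['t'],d
def plane(c,uv,z):
    o,d=ray(c,uv); return o+d*((z-o[2])/d[:,2])[:,None]
def cloud(c):
    h,w=c['range_z'].shape; u,v=np.meshgrid(np.arange(w),np.arange(h))
    o,d=ray(c,np.stack([u,v],-1).reshape(-1,2)); return (o+d*c['range_z'].reshape(-1,1)).reshape(h,w,3)
def save(c,n): cv2.imwrite('pics/'+n+'.png',c['image'][:,:,::-1])
E
python3 - <<'E'
from h import *
import pickle
np.set_printoptions(precision=4,suppress=True)
for n in ['top','side']:
    c=cam(n); save(c,n+'0'); pickle.dump(c,open(n+'0.pkl','wb')); print(n,-c['R'].T@c['t'],c['fx'])
o=bot.get_obs();print(o)
E
```

```text
top [0.4445 0.0585 1.1845] 463.7684005438495
side [0.3542 0.7027 0.6434] 380.23264729566046
{'clock': 0.1, 'joint_pos': array([ 1.19  ,  0.2414,  0.0039,  1.3352, -0.    ,  1.5708]), 'joint_vel': array([ 0.0023, -0.0007,  0.0039,  0.0004, -0.0005, -0.0008]), 'tau': array([  0.0004, -37.3136,  25.3011,   0.0108,   0.0001,  -0.    ]), 'eef_pos': array([0.1856, 0.4637, 0.2305]), 'tool_rot': array([ 0.1892,  0.9819, -0.0009, -0.0002]), 'ft_force': array([ 0.4436, -0.0283,  0.549 ]), 'ft_torque': array([0.0253, 0.0046, 0.0021]), 'grasp_force': 0.0, 'grip_width': 0.08548136181311117}
```

View pics/top0.png

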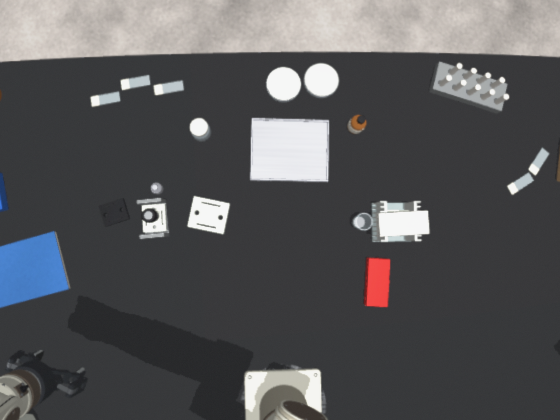

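View pics/side0.png

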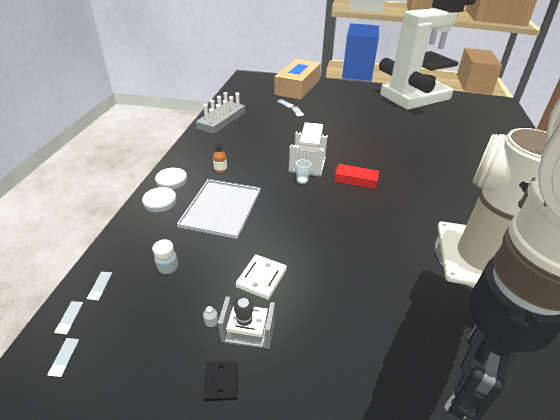

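```bash
python3 - <<'E'
from h import *
import pickle
np.set_printoptions(precision=4,suppress=True)
c=pickle.load(open('top0.pkl','rb')); P=cloud(c); im=c['image'].astype(int)
bench=np.median(P[300:330,430:500,2]); print('bench',bench)
def rect(name,roi,zlo,zhi,zp,white=None):
    r0,r1,c0,c1=roi; m=np.zeros(P.shape[:2],np.uint8)
    s=(P[r0:r1,c0:c1,2]>zlo)&(P[r0:r1,c0:c1,2]<zhi)
    if white: s&=im[r0:r1,c0:c1].min(-1)>white
    m[r0:r1,c0:c1]=s
    n,l,st,_=cv2.connectedComponentsWithStats(m,connectivity=4)
    k=1+st[1:,4].argmax(); ys,xs=np.where(l==k)
    Q=plane(c,np.c_[xs,ys],zp)[:,:2]
    r=cv2.minAreaRect((Q*1000).astype(np.float32)); print(name,'n',len(xs),'rect mm',np.round(r[0],1),np.round(r[1],1),round(r[2],1),'mean',Q.mean(0),'medz',np.median(P[ys,xs,2]))
rect('slide',(195,250,360,440),.10,.13,.115)
rect('fins',(195,250,365,440),.07,.10,.085)
rect('beaker',(200,245,345,373),.03,.075,.06)
rect('tray',(110,190,240,340),.002,.03,.012,100)
rect('walls',(190,245,130,175),.056,.075,.064)
rect('cover',(190,245,130,175),.03,.05,.04,150)
rect('eyep',(190,245,130,175),.08,.11,.09)
rect('objective',(175,197,145,170),.02,.06,.042)
rect('plate2',(190,240,180,235),.004,.02,.01,150)
rect('jar',(110,145,180,215),.04,.08,.065)
rect('bottle',(105,140,340,370),.04,.1,.085)
rect('red',(250,315,355,400),.01,.06,.03)
E
```

```text
bench -0.0012726634979522977
slide n 1215 rect mm [ 458.5 -287.9] [ 56.  124.8] 1.7 mean [ 0.4586 -0.2875] medz 0.11374937508020277
fins n 71 rect mm [ 500.6 -248.9] [17.3 26.9] 87.7 mean [ 0.5004 -0.2507] medz 0.08255366504463368
beaker n 135 rect mm [ 467.4 -205.7] [41.9 42.2] 43.7 mean [ 0.4676 -0.2075] medz 0.05467623310814296
tray n 3084 rect mm [656.7 -33.2] [200.3 162.4] 87.5 mean [ 0.6557 -0.0325] medz 0.004224099267019166
walls n 101 rect mm [529.  315.8] [ 9.4 61.5] 4.5 mean [0.5291 0.3154] medz 0.06233691548657183
cover n 410 rect mm [487.8 308.5] [66.4 57.3] 2.6 mean [0.4846 0.3037] medz 0.03816864262704045
eyep n 188 rect mm [492.5 310.2] [35.8 33.1] 88.9 mean [0.4925 0.3103] medz 0.08812819664437044
objective n 98 rect mm [563.5 302.1] [24.9 25. ] 89.7 mean [0.5627 0.3023] medz 0.03177225755622981
plate2 n 1056 rect mm [494.1 177. ] [93.4 77.9] 77.5 mean [0.4941 0.1771] medz 0.01229626923382332
jar n 237 rect mm [705.5 191.2] [39.3 42.6] 89.7 mean [0.7057 0.1921] medz 0.06316596012965237
bottle n 214 rect mm [ 706. -196.] [37.2 40.3] 87.5 mean [ 0.707  -0.1964] medz 0.05820049791887594
red n 1114 rect mm [ 313.7 -243.6] [ 62.  120.1] 85.9 mean [ 0.3139 -0.2433] medz 0.028352101966784504
```

```bash
cat >> h.py <<'E'
from scipy.spatial.transform import Rotation as Ro
def pose():
    o=bot.get_obs(); R=Ro.from_quat(o['tool_rot']).as_matrix(); return o,np.array(o['eef_pos']),R,np.degrees(np.arctan2(R[1,1],R[0,1]))
def go(x,y,z,yaw):
    "print normalised delta to world target; yaw = world angle of tool y, deg (mod 180)"
    o,p,R,a=pose(); d=R.T@(np.array([x,y,z])-p)/.3
    w=(yaw-a+90)%180-90
    print('at',p.round(4),'yaw',round(a,2),'q6',round(o['joint_pos'][5],2),'t',round(o['clock'],1),'-> d',d.round(4),'yaw',round(-w/45,4))
E
echo
```

Emit:
{"method": "jog_arm", "body": {"deltas": [{"delta_pos": [-0.89, -0.99, 0], "yaw": 1, "fingers": 1}, {"delta_pos": [-0.89, -0.99, 0], "yaw": 1, "fingers": 1}, {"delta_pos": [-0.89, -0.99, 0], "yaw": 1, "fingers": 1}, {"delta_pos": [-0.89, -0.99, 0], "yaw": 1, "fingers": 1}, {"delta_pos": [-0.89, -0.99, 0], "yaw": 1, "fingers": 1}, {"delta_pos": [-0.89, -0.99, 0], "yaw": 1, "fingers": 1}, {"delta_pos": [-0.89, -0.99, 0], "yaw": 1, "fingers": 1}, {"delta_pos": [-0.89, -0.99, 0], "yaw": 1, "fingers": 1}, {"delta_pos": [-0.89, -0.99, 0], "yaw": 1, "fingers": 1}]}}

```text
clock: 1.0
eef_pos: [0.3245, 0.0837, 0.2312]
tool_rot: [0.556, 0.831, -0.001, 0.001]
ft_force: [-0.6, 0.2, 0.2]
grip_width: 0.0853
grasp_force: 0.0
```

```bash
python3 -c "
from h import *
go(.4585,-.288,.25,1.7)"
```

```text
at [0.3245 0.0837 0.2312] yaw 22.42 q6 1.43 t 1.0 -> d [-1.3159 -0.0597 -0.0602] yaw 0.4604
```

Emit:
{"method": "jog_arm", "body": {"deltas": [{"delta_pos": [-1, -0.045, -0.05], "yaw": 0.46, "fingers": 1}, {"delta_pos": [-1, -0.045, -0.05], "yaw": 0.46, "fingers": 1}, {"delta_pos": [-1, -0.045, -0.05], "yaw": 0.46, "fingers": 1}, {"delta_pos": [-1, -0.045, -0.05], "yaw": 0.46, "fingers": 1}, {"delta_pos": [-1, -0.045, -0.05], "yaw": 0.46, "fingers": 1}, {"delta_pos": [-1, -0.045, -0.05], "yaw": 0.46, "fingers": 1}, {"delta_pos": [-1, -0.045, -0.05], "yaw": 0.46, "fingers": 1}]}}

```text
clock: 1.7
eef_pos: [0.431, -0.1958, 0.2453]
tool_rot: [0.693, 0.72, -0.0, 0.001]
ft_force: [0.5, 1.3, -0.4]
grip_width: 0.0852
grasp_force: 0.0
```

```bash
python3 -c "
from h import *
go(.4585,-.288,.25,1.7)
c=cam('wrist');save(c,'w1');import pickle;pickle.dump(c,open('w1.pkl','wb'));print(-c['R'].T@c['t'],c['R'],c['fx'])"
```

```text
at [ 0.431  -0.1958  0.2453] yaw 2.19 q6 1.11 t 1.7 -> d [-0.3108  0.0798 -0.0151] yaw 0.0109
[ 0.42934722 -0.12846977  0.38717984] [[ 9.99288062e-01  3.77221457e-02 -6.39033096e-04]
 [ 3.65115185e-02 -9.62674384e-01  2.68188254e-01]
 [ 9.50145559e-03 -2.68020653e-01 -9.63366313e-01]] 304.9110993635131
```

View pics/w1.png

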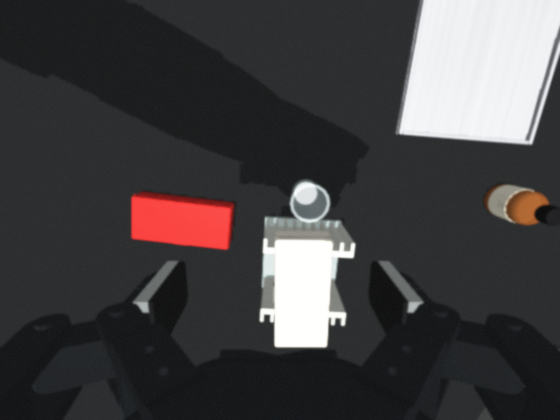

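```bash
python3 - <<'E'
from h import *
import pickle
c=pickle.load(open('w1.pkl','rb'));P=cloud(c)
def rect(m,zp,nm):
    n,l,st,_=cv2.connectedComponentsWithStats(m.astype(np.uint8),connectivity=4); k=1+st[1:,4].argmax(); ys,xs=np.where(l==k)
    Q=plane(c,np.c_[xs,ys],zp)[:,:2]; r=cv2.minAreaRect((Q*1000).astype(np.float32)); print(nm,len(xs),np.round(r,1) if 0 else r,np.median(P[ys,xs,2]))
m=(P[...,2]>.104)&(P[...,2]<.125); m[:,:240]=0;m[:,360:]=0
rect(m,.115,'slide')
E
```

```text
slide 6013 ((458.3431701660156, -287.1869201660156), (55.899635314941406, 121.868896484375), 1.8657528162002563) 0.11429011843626585
```

Emit:
{"method": "jog_arm", "body": {"deltas": [{"delta_pos": [-0.31, 0.08, 0], "yaw": 0.01, "fingers": 1}, {"delta_pos": [-0.31, 0.08, 0.1], "yaw": 0.01, "fingers": 1}, {"delta_pos": [-0.31, 0.08, 0.25], "yaw": 0.01, "fingers": 1}, {"delta_pos": [-0.31, 0.08, 0.4], "yaw": 0.01, "fingers": 1}, {"delta_pos": [-0.31, 0.08, 0.48], "yaw": 0.01, "fingers": 1}, {"delta_pos": [-0.31, 0.08, 0.525], "yaw": 0.01, "fingers": 1}, {"delta_pos": [-0.31, 0.08, 0.525], "yaw": 0.01, "fingers": 1}, {"delta_pos": [-0.31, 0.08, 0.525], "yaw": 0.01, "fingers": 0}, {"delta_pos": [-0.31, 0.08, 0.525], "yaw": 0.01, "fingers": 0}, {"delta_pos": [-0.31, 0.08, 0.525], "yaw": 0.01, "fingers": 0}, {"delta_pos": [-0.31, 0.08, 0.525], "yaw": 0.01, "fingers": 0}, {"delta_pos": [-0.31, 0.08, 0.525], "yaw": 0.01, "fingers": 0}]}}

```text
clock: 2.95
eef_pos: [0.4584, -0.284, 0.0907]
tool_rot: [0.694, 0.72, 0.001, 0.002]
ft_force: [0.3, 2.0, 6.1]
grip_width: 0.0539
grasp_force: 65.3
```

```bash
python3 -c "
from h import *
go(.656,-.067,.15,-2.5)"
```

```text
at [ 0.4584 -0.284   0.0907] yaw 2.06 q6 0.98 t 3.0 -> d [ 0.6989  0.685  -0.196 ] yaw 0.1012
```

Emit:
{"method": "jog_arm", "body": {"deltas": [{"delta_pos": [0, 0, -0.1], "yaw": 0, "fingers": 0}, {"delta_pos": [0, 0, -0.2], "yaw": 0, "fingers": 0}, {"delta_pos": [0.12, 0.11, -0.25], "yaw": 0.05, "fingers": 0}, {"delta_pos": [0.24, 0.22, -0.25], "yaw": 0.1, "fingers": 0}, {"delta_pos": [0.36, 0.33, -0.25], "yaw": 0.1, "fingers": 0}, {"delta_pos": [0.48, 0.45, -0.25], "yaw": 0.1, "fingers": 0}, {"delta_pos": [0.6, 0.57, -0.25], "yaw": 0.1, "fingers": 0}, {"delta_pos": [0.7, 0.66, -0.25], "yaw": 0.1, "fingers": 0}, {"delta_pos": [0.726, 0.685, -0.2], "yaw": 0.1, "fingers": 0}, {"delta_pos": [0.726, 0.685, -0.1], "yaw": 0.1, "fingers": 0}, {"delta_pos": [0.726, 0.685, 0], "yaw": 0.1, "fingers": 0}, {"delta_pos": [0.726, 0.685, 0.1], "yaw": 0.1, "fingers": 0}]}}

```text
clock: 4.15
eef_pos: [0.6539, -0.059, 0.0571]
tool_rot: [0.722, 0.692, -0.0, -0.0]
ft_force: [0.5, -1.2, -1.7]
grip_width: 0.0543
grasp_force: 64.5
```

```bash
python3 -c "
from h import *
go(.656,-.059,.0097,-2.5)
c=cam('wrist');save(c,'w2')"
```

```text
at [ 0.6539 -0.059   0.0571] yaw -2.47 q6 1.52 t 4.2 -> d [0.0004 0.0072 0.1581] yaw 0.0006
```

View pics/w2.png

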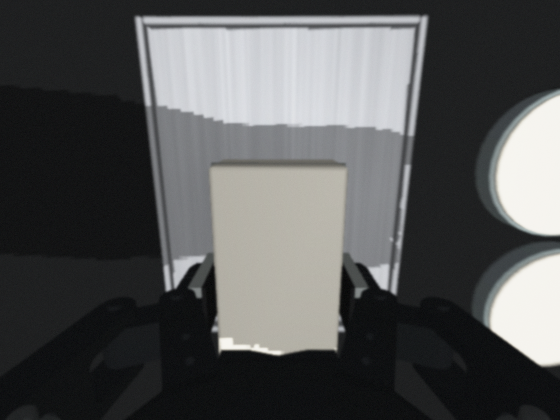

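Emit:
{"method": "jog_arm", "body": {"deltas": [{"delta_pos": [0, 0.007, 0.06], "yaw": 0, "fingers": 0}, {"delta_pos": [0, 0.007, 0.11], "yaw": 0, "fingers": 0}, {"delta_pos": [0, 0.007, 0.13], "yaw": 0, "fingers": 0}, {"delta_pos": [0, 0.007, 0.145], "yaw": 0, "fingers": 0}, {"delta_pos": [0, 0.007, 0.145], "yaw": 0, "fingers": 0}]}}

```text
clock: 4.7
eef_pos: [0.6565, -0.0591, 0.0153]
tool_rot: [0.722, 0.692, -0.0, -0.0]
ft_force: [1.4, -0.3, -1.2]
grip_width: 0.0537
grasp_force: 64.5
```

Emit:
{"method": "jog_arm", "body": {"deltas": [{"delta_pos": [0, 0, 0.008], "yaw": 0, "fingers": 0}, {"delta_pos": [0, 0, 0.012], "yaw": 0, "fingers": 0}, {"delta_pos": [0, 0, 0.015], "yaw": 0, "fingers": 0}, {"delta_pos": [0, 0, 0.017], "yaw": 0, "fingers": 0}, {"delta_pos": [0, 0, 0.017], "yaw": 0, "fingers": 0}]}}

```text
clock: 5.2
eef_pos: [0.6568, -0.0588, 0.0103]
tool_rot: [0.722, 0.692, 0.0, 0.0]
ft_force: [-0.4, 0.7, -2.1]
grip_width: 0.054
grasp_force: 64.5
```

Not touching yet; a touch more.

Emit:
{"method": "jog_arm", "body": {"deltas": [{"delta_pos": [0, 0, 0.003], "yaw": 0, "fingers": 0}, {"delta_pos": [0, 0, 0.005], "yaw": 0, "fingers": 0}, {"delta_pos": [0, 0, 0.005], "yaw": 0, "fingers": 0}]}}

```text
clock: 5.5
eef_pos: [0.657, -0.0588, 0.0098]
tool_rot: [0.722, 0.692, 0.0, 0.0]
ft_force: [-2.5, 0.2, 5.1]
grip_width: 0.0537
grasp_force: 65.0
```

Emit:
{"method": "jog_arm", "body": {"deltas": [{"delta_pos": [0, 0, 0.003], "yaw": 0, "fingers": 1}, {"delta_pos": [0, 0, 0.003], "yaw": 0, "fingers": 1}, {"delta_pos": [0, 0, 0.003], "yaw": 0, "fingers": 1}, {"delta_pos": [0, 0, 0.003], "yaw": 0, "fingers": 1}, {"delta_pos": [0, 0, -0.1], "yaw": 0, "fingers": 1}, {"delta_pos": [0, 0, -0.2], "yaw": 0, "fingers": 1}, {"delta_pos": [0, 0, -0.3], "yaw": 0, "fingers": 1}, {"delta_pos": [0, 0, -0.4], "yaw": 0, "fingers": 1}, {"delta_pos": [0, 0, -0.5], "yaw": 0, "fingers": 1}, {"delta_pos": [0, 0, -0.6], "yaw": 0, "fingers": 1}, {"delta_pos": [0, 0, -0.6], "yaw": 0, "fingers": 1}]}}

```text
clock: 6.6
eef_pos: [0.6596, -0.0591, 0.1945]
tool_rot: [0.722, 0.692, 0.003, 0.004]
ft_force: [-0.3, -0.6, 0.9]
grip_width: 0.0856
grasp_force: 0.0
```

```bash
cat >> h.py <<'E'
def rect(c,m,zp,nm):
    P=cloud(c);n,l,st,_=cv2.connectedComponentsWithStats(m.astype(np.uint8),connectivity=4); k=1+st[1:,4].argmax(); ys,xs=np.where(l==k)
    Q=plane(c,np.c_[xs,ys],zp)[:,:2]; r=cv2.minAreaRect((Q*1000).astype(np.float32))
    print(nm,len(xs),'c',np.round(r[0],1),'s',np.round(r[1],1),'a',round(r[2],1),'z',np.median(P[ys,xs,2]).round(4)); return l==k
E
python3 - <<'E'
from h import *
c=cam('top');save(c,'top1');P=cloud(c)
m=np.zeros(P.shape[:2],bool);m[110:190,240:340]=((P[...,2]>.022)&(P[...,2]<.05))[110:190,240:340]
rect(c,m,.034,'slide')
go(.4925,.310,.2,92)
E
```

```text
slide 499 c [657.1 -35.3] s [59.8 56.7] a 86.1 z 0.0328
at [ 0.6585 -0.0591  0.1918] yaw -2.47 q6 1.52 t 6.7 -> d [ 1.2052 -0.6057 -0.0316] yaw 1.9007
```

Emit:
{"method": "jog_arm", "body": {"deltas": [{"delta_pos": [1, -0.5, -0.05], "yaw": -1, "fingers": 1}, {"delta_pos": [1, -0.5, -0.05], "yaw": -1, "fingers": 1}, {"delta_pos": [1, -0.5, -0.05], "yaw": -1, "fingers": 1}, {"delta_pos": [1, -0.5, -0.05], "yaw": -1, "fingers": 1}, {"delta_pos": [1, -0.5, -0.05], "yaw": -1, "fingers": 1}, {"delta_pos": [1, -0.5, -0.05], "yaw": -1, "fingers": 1}, {"delta_pos": [1, -0.5, -0.05], "yaw": -1, "fingers": 1}, {"delta_pos": [1, -0.5, -0.05], "yaw": -1, "fingers": 1}]}}

```text
clock: 7.45
eef_pos: [0.517, 0.2512, 0.2023]
tool_rot: [0.399, 0.917, -0.0, -0.001]
ft_force: [0.2, -0.6, -0.2]
grip_width: 0.0855
grasp_force: 0.0
```

```bash
python3 - <<'E'
from h import *
go(.4925,.230,.2,92)
E
```

```text
at [0.517  0.2512 0.2023] yaw 42.92 q6 1.27 t 7.5 -> d [ 0.0039 -0.108   0.0079] yaw -1.0906
```

Emit:
{"method": "jog_arm", "body": {"deltas": [{"delta_pos": [0.187, 0.063, 0], "yaw": -1, "fingers": 1}, {"delta_pos": [0.187, 0.063, 0], "yaw": -1, "fingers": 1}, {"delta_pos": [0.187, 0.063, 0], "yaw": -1, "fingers": 1}, {"delta_pos": [0.187, 0.063, 0], "yaw": -1, "fingers": 1}, {"delta_pos": [0.187, 0.063, 0], "yaw": -1, "fingers": 1}, {"delta_pos": [0.187, 0.063, 0], "yaw": -1, "fingers": 1}, {"delta_pos": [0.187, 0.063, 0], "yaw": -1, "fingers": 1}]}}

```text
clock: 8.15
eef_pos: [0.4957, 0.3003, 0.2022]
tool_rot: [0.022, 1.0, -0.001, -0.001]
ft_force: [0.4, -0.5, 0.2]
grip_width: 0.0854
grasp_force: 0.0
```

```bash
python3 - <<'E'
from h import *
c=cam('wrist');save(c,'w3');import pickle;pickle.dump(c,open('w3.pkl','wb'))
P=cloud(c);z=P[...,2];x=P[...,0];y=P[...,1]
near=(abs(x-.49)<.07)&(abs(y-.31)<.05)
rect(c,near&(z>.085)&(z<.1),.09,'eyetop')
rect(c,near&(z>.034)&(z<.045)&(c['image'].min(-1)>120),.04,'cover')
rect(c,near&(z>.058)&(z<.07)&(x>.51),.064,'wallfar')
rect(c,near&(z>.058)&(z<.07)&(x<.47),.064,'wallnear')
go(.4925,.310,.06,92)
# housing & pins from top view w/o box
c=cam('top');pickle.dump(c,open('top2.pkl','wb'));cv2.imwrite('pics/t2.png',cv2.resize(c['image'][185:260,350:450,::-1],None,fx=7,fy=7,interpolation=cv2.INTER_CUBIC))
E
```

```text
eyetop 1248 c [491.8 312.2] s [34.1 34.3] a 42.9 z 0.0892
cover 2100 c [487.8 310.1] s [66.3 55.9] a 2.7 z 0.0393
wallfar 616 c [528.1 316.6] s [10.5 59.3] a 4.2 z 0.063
wallnear 683 c [444.6 310.3] s [ 9.1 59.6] a 4.4 z 0.0633
at [0.4957 0.3004 0.2024] yaw 87.42 q6 0.59 t 8.2 -> d [0.0114 0.0323 0.4746] yaw -0.1018
```

View pics/w3.png

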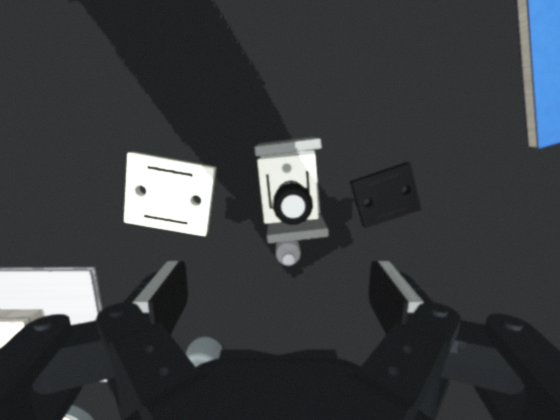

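View pics/t2.png

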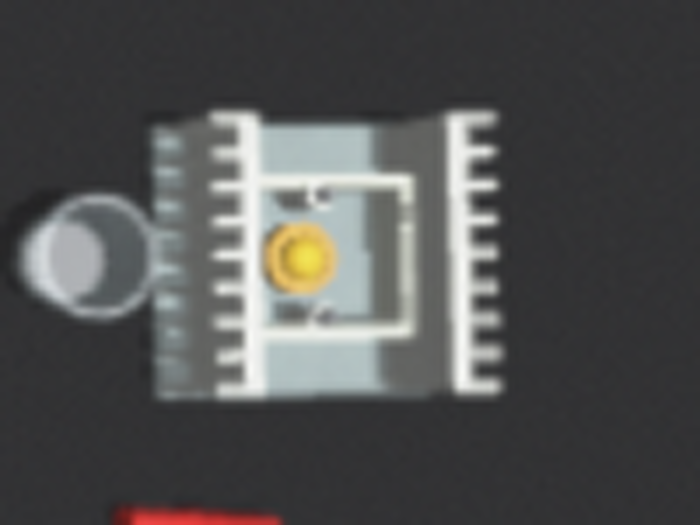

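Emit:
{"method": "jog_arm", "body": {"deltas": [{"delta_pos": [0.013, 0.035, 0.08], "yaw": -0.1, "fingers": 1}, {"delta_pos": [0.013, 0.035, 0.22], "yaw": -0.1, "fingers": 1}, {"delta_pos": [0.013, 0.035, 0.35], "yaw": -0.1, "fingers": 1}, {"delta_pos": [0.013, 0.035, 0.43], "yaw": -0.1, "fingers": 1}, {"delta_pos": [0.013, 0.035, 0.47], "yaw": -0.1, "fingers": 1}, {"delta_pos": [0.013, 0.035, 0.47], "yaw": -0.1, "fingers": 1}, {"delta_pos": [0.013, 0.035, 0.47], "yaw": -0.1, "fingers": 1}]}}

```text
clock: 8.95
eef_pos: [0.4932, 0.3124, 0.0637]
tool_rot: [-0.018, 1.0, 0.0, 0.001]
ft_force: [0.7, -0.4, -0.2]
grip_width: 0.0853
grasp_force: 0.0
```

```bash
python3 - <<'E'
from h import *
go(.492,.311,.061,92)
E
```

```text
at [0.4932 0.3124 0.0637] yaw 92.01 q6 0.53 t 8.9 -> d [ 0.0042 -0.0045  0.0089] yaw 0.0002
```

Emit:
{"method": "jog_arm", "body": {"deltas": [{"delta_pos": [0.004, -0.004, 0.007], "yaw": 0, "fingers": 1}, {"delta_pos": [0.004, -0.004, 0.007], "yaw": 0, "fingers": 0}, {"delta_pos": [0.004, -0.004, 0.007], "yaw": 0, "fingers": 0}, {"delta_pos": [0.004, -0.004, 0.007], "yaw": 0, "fingers": 0}, {"delta_pos": [0.004, -0.004, 0.007], "yaw": 0, "fingers": 0}, {"delta_pos": [0.004, -0.004, 0.007], "yaw": 0, "fingers": 0}, {"delta_pos": [0.004, -0.004, 0.007], "yaw": 0, "fingers": 0}, {"delta_pos": [0.004, -0.004, 0.007], "yaw": 0, "fingers": 0}, {"delta_pos": [0.004, -0.004, 0.007], "yaw": 0, "fingers": 0}]}}

```text
clock: 9.85
eef_pos: [0.4917, 0.3111, 0.0614]
tool_rot: [-0.018, 1.0, 0.0, 0.001]
ft_force: [-0.4, 0.1, 5.1]
grip_width: 0.0338
grasp_force: 59.5
```

```bash
python3 - <<'E'
from h import *
go(.656,.033,.15,87)
go(.656,.033,.15,47)
E
```

```text
at [0.4917 0.3111 0.0614] yaw 92.04 q6 0.53 t 9.8 -> d [-0.5149 -0.9458 -0.2955] yaw 0.1119
at [0.4917 0.3111 0.0614] yaw 92.04 q6 0.53 t 9.8 -> d [-0.5149 -0.9458 -0.2955] yaw 1.0008
```

Emit:
{"method": "jog_arm", "body": {"deltas": [{"delta_pos": [0, 0, -0.05], "yaw": 0, "fingers": 0}, {"delta_pos": [0, 0, -0.15], "yaw": 0, "fingers": 0}, {"delta_pos": [0, 0, -0.25], "yaw": 0.1, "fingers": 0}, {"delta_pos": [-0.02, -0.06, -0.3], "yaw": 0.2, "fingers": 0}, {"delta_pos": [-0.06, -0.15, -0.3], "yaw": 0.3, "fingers": 0}, {"delta_pos": [-0.12, -0.25, -0.3], "yaw": 0.45, "fingers": 0}, {"delta_pos": [-0.18, -0.35, -0.3], "yaw": 0.6, "fingers": 0}, {"delta_pos": [-0.24, -0.45, -0.3], "yaw": 0.75, "fingers": 0}, {"delta_pos": [-0.3, -0.55, -0.3], "yaw": 0.85, "fingers": 0}, {"delta_pos": [-0.36, -0.65, -0.3], "yaw": 0.95, "fingers": 0}, {"delta_pos": [-0.42, -0.75, -0.3], "yaw": 1, "fingers": 0}, {"delta_pos": [-0.42, -0.75, -0.3], "yaw": 1, "fingers": 0}]}}

```text
clock: 11.05
eef_pos: [0.6267, 0.0862, 0.1493]
tool_rot: [0.369, 0.929, -0.001, 0.0]
ft_force: [-0.2, -0.0, -1.0]
grip_width: 0.0339
grasp_force: 59.9
```

```bash
python3 - <<'E'
from h import *
go(.656,.033,.10,2)
E
```

```text
at [0.6267 0.0862 0.1493] yaw 46.68 q6 0.89 t 11.1 -> d [-0.1925 -0.0619  0.1646] yaw 0.9929
```

Emit:
{"method": "jog_arm", "body": {"deltas": [{"delta_pos": [-0.05, -0.02, 0], "yaw": 0.18, "fingers": 0}, {"delta_pos": [-0.1, -0.03, 0], "yaw": 0.36, "fingers": 0}, {"delta_pos": [-0.15, -0.05, 0], "yaw": 0.54, "fingers": 0}, {"delta_pos": [-0.192, -0.062, 0.05], "yaw": 0.72, "fingers": 0}, {"delta_pos": [-0.192, -0.062, 0.1], "yaw": 0.9, "fingers": 0}, {"delta_pos": [-0.192, -0.062, 0.16], "yaw": 1, "fingers": 0}, {"delta_pos": [-0.192, -0.062, 0.2], "yaw": 1, "fingers": 0}, {"delta_pos": [-0.192, -0.062, 0.2], "yaw": 1, "fingers": 0}]}}

```text
clock: 11.85
eef_pos: [0.6523, 0.0379, 0.0876]
tool_rot: [0.694, 0.72, -0.002, -0.002]
ft_force: [0.3, -0.4, -0.4]
grip_width: 0.0339
grasp_force: 59.9
```

```bash
python3 - <<'E'
from h import *
c=cam('wrist');P=cloud(c);m=(P[...,2]>.024)&(P[...,2]<.042)&(P[...,1]<.02)&(P[...,0]>.6)
rect(c,m,.034,'slide')
c=cam('side');save(c,'s2');P=cloud(c);m=(P[...,2]>.024)&(P[...,2]<.042)&(P[...,0]>.6)&(P[...,0]<.75)&(abs(P[...,1])<.15)
rect(c,m,.034,'slide side')
go(.656,.034,.026,2)
E
```

```text
slide 1994 c [656.8 -41.8] s [59.  35.1] a 9.1 z 0.0334
slide side 367 c [642.8 -57.6] s [128.3  40.8] a 89.9 z 0.0327
at [0.6543 0.038  0.0905] yaw 2.13 q6 1.59 t 11.9 -> d [-0.0134  0.0053  0.2149] yaw 0.0029
```

Emit:
{"method": "jog_arm", "body": {"deltas": [{"delta_pos": [-0.013, 0.005, 0.05], "yaw": 0, "fingers": 0}, {"delta_pos": [-0.013, 0.005, 0.1], "yaw": 0, "fingers": 0}, {"delta_pos": [-0.013, 0.005, 0.15], "yaw": 0, "fingers": 0}, {"delta_pos": [-0.013, 0.005, 0.18], "yaw": 0, "fingers": 0}, {"delta_pos": [-0.013, 0.005, 0.195], "yaw": 0, "fingers": 0}, {"delta_pos": [-0.013, 0.005, 0.2], "yaw": 0, "fingers": 0}, {"delta_pos": [-0.013, 0.005, 0.2], "yaw": 0, "fingers": 0}]}}

```text
clock: 12.65
eef_pos: [0.6566, 0.0337, 0.031]
tool_rot: [0.694, 0.72, 0.0, 0.0]
ft_force: [-0.6, 0.2, -1.4]
grip_width: 0.0339
grasp_force: 59.9
```

Emit:
{"method": "jog_arm", "body": {"deltas": [{"delta_pos": [0, 0, 0.007], "yaw": 0, "fingers": 0}, {"delta_pos": [0, 0, 0.012], "yaw": 0, "fingers": 0}, {"delta_pos": [0, 0, 0.015], "yaw": 0, "fingers": 0}, {"delta_pos": [0, 0, 0.018], "yaw": 0, "fingers": 0}, {"delta_pos": [0, 0, 0.018], "yaw": 0, "fingers": 0}]}}

```text
clock: 13.15
eef_pos: [0.6564, 0.0337, 0.0255]
tool_rot: [0.694, 0.72, 0.0, 0.0]
ft_force: [0.3, 0.0, 0.8]
grip_width: 0.0337
grasp_force: 60.0
```

Emit:
{"method": "jog_arm", "body": {"deltas": [{"delta_pos": [0, 0, 0.002], "yaw": 0, "fingers": 0}, {"delta_pos": [0, 0, 0.003], "yaw": 0, "fingers": 0}]}}

```text
clock: 13.35
eef_pos: [0.6564, 0.0338, 0.0254]
tool_rot: [0.694, 0.72, 0.0, 0.0]
ft_force: [-2.1, 0.4, 6.0]
grip_width: 0.034
grasp_force: 60.5
```

Emit:
{"method": "jog_arm", "body": {"deltas": [{"delta_pos": [0, 0, 0.002], "yaw": 0, "fingers": 1}, {"delta_pos": [0, 0, 0.002], "yaw": 0, "fingers": 1}, {"delta_pos": [0, 0, 0.002], "yaw": 0, "fingers": 1}, {"delta_pos": [0, 0, 0.002], "yaw": 0, "fingers": 1}, {"delta_pos": [0, 0, 0.002], "yaw": 0, "fingers": 1}, {"delta_pos": [0, 0, -0.1], "yaw": 0, "fingers": 1}, {"delta_pos": [0, 0, -0.25], "yaw": 0, "fingers": 1}, {"delta_pos": [0, 0, -0.4], "yaw": 0, "fingers": 1}, {"delta_pos": [0, 0, -0.5], "yaw": 0, "fingers": 1}, {"delta_pos": [0, 0, -0.5], "yaw": 0, "fingers": 1}]}}

```text
clock: 14.35
eef_pos: [0.6596, 0.0339, 0.1811]
tool_rot: [0.694, 0.72, 0.004, 0.004]
ft_force: [0.6, -0.3, -0.5]
grip_width: 0.0855
grasp_force: 0.0
```

```bash
python3 - <<'E'
from h import *
c=cam('wrist');P=cloud(c);z=P[...,2]
m=(z>.04)&(z<.065)&(abs(P[...,0]-.656)<.06)&(abs(P[...,1]-.034)<.06)
rect(c,m,.054,'eyep')
go(.4585,-.278,.17,0)
E
```

```text
eyep 1181 c [658.4  34.1] s [34.6 35.6] a 1.9 z 0.0532
at [0.6582 0.0338 0.1779] yaw 2.03 q6 1.59 t 14.4 -> d [-1.0152 -0.7023  0.0212] yaw 0.0452
```

Emit:
{"method": "jog_arm", "body": {"deltas": [{"delta_pos": [-1, -0.7, 0.02], "yaw": 0.045, "fingers": 1}, {"delta_pos": [-1, -0.7, 0.02], "yaw": 0.045, "fingers": 1}, {"delta_pos": [-1, -0.7, 0.02], "yaw": 0.045, "fingers": 1}, {"delta_pos": [-1, -0.7, 0.02], "yaw": 0.045, "fingers": 1}, {"delta_pos": [-1, -0.7, 0.02], "yaw": 0.045, "fingers": 1}, {"delta_pos": [-1, -0.7, 0.02], "yaw": 0.045, "fingers": 1}, {"delta_pos": [-1, -0.7, 0.02], "yaw": 0.045, "fingers": 1}, {"delta_pos": [-1, -0.7, 0.02], "yaw": 0.045, "fingers": 1}, {"delta_pos": [-1, -0.7, 0.02], "yaw": 0.045, "fingers": 1}, {"delta_pos": [-1, -0.7, 0.02], "yaw": 0.045, "fingers": 1}]}}

```text
clock: 15.4
eef_pos: [0.4563, -0.2732, 0.1671]
tool_rot: [0.707, 0.707, -0.0, -0.001]
ft_force: [0.5, -0.3, -0.3]
grip_width: 0.0854
grasp_force: 0.0
```

```bash
python3 - <<'E'
from h import *
import pickle
go(.4585,-.278,.17,0)
c=cam('wrist');pickle.dump(c,open('wh.pkl','wb'));P=cloud(c);z=P[...,2]
uv=cv2.projectPoints(np.array([[.4585,-.278,.055]]),c['R'] @ np.eye(3) if 0 else cv2.Rodrigues(c['R'])[0],c['t'],c['K'],c['D'])[0].ravel();print(uv)
u,v=uv.astype(int);cv2.imwrite('pics/wh.png',cv2.resize(c['image'][v-70:v+70,u-90:u+90,::-1],None,fx=4,fy=4,interpolation=cv2.INTER_CUBIC));print(u-90,v-70)
near=(abs(P[...,0]-.458)<.07)&(abs(P[...,1]+.27)<.08)
for s,n in((P[...,1]>-.265,'fin+'),(P[...,1]<-.29,'fin-')): rect(c,near&s&(z>.078)&(z<.095),.085,n)
m=rect(c,near&(z>.04)&(z<.062)&(c['image'].min(-1)>60),.045,'box')
E
```

```text
at [ 0.4563 -0.2732  0.1671] yaw -0.05 q6 1.03 t 15.4 -> d [-0.0161  0.0074 -0.0097] yaw -0.0011
[279.69966812 215.42406664]
189 145
fin+ 1761 c [ 466.5 -249.2] s [16.9 95.4] a 89.0 z 0.0842
fin- 1625 c [ 464.9 -331.5] s [19.5 95.6] a 88.8 z 0.0841
box 2036 c [ 466.7 -300.8] s [ 67.7 101.2] a 88.7 z 0.0452
```

View pics/wh.png

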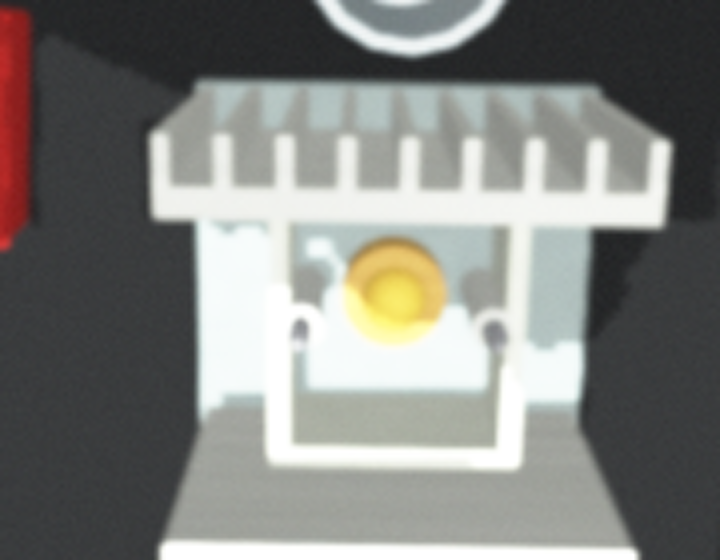

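```bash
python3 - <<'E'
from h import *
import pickle
c=pickle.load(open('wh.pkl','rb'))
g=c['image'].astype(int).sum(-1)/3
for u0,u1 in((258,274),(302,322)):
    print('\n'.join(' '.join('%3d'%q for q in r) for r in g[216:238,u0:u1]));print()
a=np.radians(-1.1);R=np.array([[np.cos(a),-np.sin(a)],[np.sin(a),np.cos(a)]])
for s in(-22,22):
  for zz in(.045,.058):
    q=np.r_[np.array([.4657,-.2904])+R@[s/1000,0],zz]
    print(s,zz,cv2.projectPoints(q[None],cv2.Rodrigues(c['R'])[0],c['t'],c['K'],c['D'])[0].ravel())
E
```

```text
253 251 244 214 173 159 155 158 154 155 156 162 181 208 229 239
255 255 253 232 182 160 155 156 156 158 158 173 203 231 242 246
255 255 254 239 186 160 156 158 155 157 157 183 223 242 248 249
255 255 254 240 188 167 162 160 158 157 158 191 232 245 249 249
255 255 254 243 210 196 197 188 176 166 165 197 234 246 249 250
255 255 254 252 246 245 244 241 231 207 185 204 237 247 249 249
255 255 255 255 254 254 253 254 253 246 225 218 239 248 249 249
255 255 255 255 254 252 251 253 254 254 249 236 242 248 249 250
255 255 255 254 248 225 216 241 253 254 254 250 247 249 249 250
255 255 255 251 218 168 161 196 243 254 255 254 250 249 249 249
255 255 255 243 189 154 149 164 229 253 255 254 252 250 249 249
255 255 254 234 182 156 152 164 224 253 255 254 252 250 250 250
255 255 253 227 179 167 162 173 229 253 255 254 252 250 249 249
255 255 252 228 197 193 183 188 235 253 254 253 251 249 249 249
255 255 253 239 228 227 214 214 241 252 253 252 250 249 249 249
255 255 254 245 237 237 229 229 245 251 251 250 250 249 249 249
255 255 254 244 229 228 221 226 243 249 250 250 249 249 249 249
255 255 254 
[... 1519 characters left out ...]
9 249 249 248 245 236 207 166 156 170 182 205 230 240 243 243 242 238
250 250 250 250 249 249 248 244 228 186 166 178 194 219 236 242 244 246 247 245
249 250 249 249 249 249 249 245 231 196 170 173 191 223 239 243 244 246 248 248
249 249 249 249 249 249 249 245 231 195 170 166 186 223 239 244 244 246 248 249
249 249 249 249 249 249 249 245 230 194 170 167 190 228 242 244 245 246 248 248
249 249 249 249 249 249 249 245 230 192 169 171 205 241 247 246 246 246 248 249
249 249 249 249 249 249 249 245 229 190 170 177 227 250 252 249 246 247 248 249

-22 0.045 [263.36481029 225.13336475]
-22 0.058 [262.64373543 229.66714755]
22 0.045 [311.79201246 225.9987232 ]
22 0.058 [313.36701881 230.57236333]
```

Emit:
{"method": "jog_arm", "body": {"deltas": [{"delta_pos": [1, 0.05, -0.1], "yaw": -1, "fingers": 1}, {"delta_pos": [1, 0.05, -0.1], "yaw": -1, "fingers": 1}, {"delta_pos": [1, 0.05, -0.1], "yaw": -1, "fingers": 1}, {"delta_pos": [1, 0.05, -0.1], "yaw": -1, "fingers": 1}, {"delta_pos": [1, 0.05, -0.1], "yaw": -1, "fingers": 1}, {"delta_pos": [1, 0.05, -0.1], "yaw": -1, "fingers": 1}, {"delta_pos": [1, 0.05, -0.1], "yaw": -1, "fingers": 1}]}}

```text
clock: 16.15
eef_pos: [0.4723, 0.0335, 0.1988]
tool_rot: [0.377, 0.926, 0.001, 0.0]
ft_force: [0.8, -0.5, -0.1]
grip_width: 0.0855
grasp_force: 0.0
```

```bash
python3 - <<'E'
from h import *
go(.488,.310,.18,92.7)
E
```

```text
at [0.4723 0.0335 0.1988] yaw 45.7 q6 0.84 t 16.1 -> d [0.6062 0.6961 0.0648] yaw -1.0445
```

Emit:
{"method": "jog_arm", "body": {"deltas": [{"delta_pos": [0.6, 0.7, 0.04], "yaw": -1, "fingers": 1}, {"delta_pos": [0.6, 0.7, 0.04], "yaw": -1, "fingers": 1}, {"delta_pos": [0.6, 0.7, 0.04], "yaw": -1, "fingers": 1}, {"delta_pos": [0.6, 0.7, 0.04], "yaw": -1, "fingers": 1}, {"delta_pos": [0.6, 0.7, 0.04], "yaw": -1, "fingers": 1}, {"delta_pos": [0.6, 0.7, 0.04], "yaw": -1, "fingers": 1}, {"delta_pos": [0.6, 0.7, 0.04], "yaw": -1, "fingers": 1}, {"delta_pos": [0.6, 0.7, 0.04], "yaw": -1, "fingers": 1}]}}

```text
clock: 16.95
eef_pos: [0.4923, 0.303, 0.1853]
tool_rot: [-0.001, 1.0, -0.001, -0.001]
ft_force: [-0.4, -1.2, 0.5]
grip_width: 0.0856
grasp_force: 0.0
```

```bash
python3 - <<'E'
from h import *
c=cam('wrist');P=cloud(c);z,x,y=P[...,2],P[...,0],P[...,1]
near=(abs(x-.49)<.07)&(abs(y-.31)<.05)
rect(c,near&(z>.034)&(z<.047)&(c['image'].min(-1)>120),.04,'cover')
go(.488,.310,.028,92.7)
E
```

```text
cover 3687 c [487.8 310.1] s [66.4 55.8] a 2.8 z 0.0393
at [0.4925 0.302  0.1857] yaw 90.04 q6 0.55 t 17.0 -> d [0.0145 0.0272 0.5256] yaw -0.0592
```

Emit:
{"method": "jog_arm", "body": {"deltas": [{"delta_pos": [0.0145, 0.027, 0.1], "yaw": -0.06, "fingers": 1}, {"delta_pos": [0.0145, 0.027, 0.25], "yaw": -0.06, "fingers": 1}, {"delta_pos": [0.0145, 0.027, 0.38], "yaw": -0.06, "fingers": 1}, {"delta_pos": [0.0145, 0.027, 0.47], "yaw": -0.06, "fingers": 1}, {"delta_pos": [0.0145, 0.027, 0.51], "yaw": -0.06, "fingers": 1}, {"delta_pos": [0.0145, 0.027, 0.52], "yaw": -0.06, "fingers": 1}, {"delta_pos": [0.0145, 0.027, 0.52], "yaw": -0.06, "fingers": 1}]}}

```text
clock: 17.7
eef_pos: [0.4896, 0.3101, 0.0312]
tool_rot: [-0.023, 1.0, 0.0, 0.001]
ft_force: [0.4, -0.9, 0.3]
grip_width: 0.0853
grasp_force: 0.0
```

```bash
python3 - <<'E'
from h import *
go(.488,.310,.028,92.7)
E
```

```text
at [0.4896 0.3101 0.0312] yaw 92.64 q6 0.52 t 17.7 -> d [0.0052 0.0001 0.0107] yaw -0.0013
```

Emit:
{"method": "jog_arm", "body": {"deltas": [{"delta_pos": [0.005, 0, 0.01], "yaw": 0, "fingers": 1}, {"delta_pos": [0.005, 0, 0.01], "yaw": 0, "fingers": 0}, {"delta_pos": [0.005, 0, 0.01], "yaw": 0, "fingers": 0}, {"delta_pos": [0.005, 0, 0.01], "yaw": 0, "fingers": 0}, {"delta_pos": [0.005, 0, 0.01], "yaw": 0, "fingers": 0}, {"delta_pos": [0.005, 0, 0.01], "yaw": 0, "fingers": 0}, {"delta_pos": [0.005, 0, 0.01], "yaw": 0, "fingers": 0}]}}

```text
clock: 18.4
eef_pos: [0.4881, 0.311, 0.0288]
tool_rot: [-0.024, 1.0, 0.001, 0.001]
ft_force: [0.1, -0.4, 4.9]
grip_width: 0.0537
grasp_force: 63.8
```

```bash
python3 - <<'E'
from h import *
go(.45,.0,.15,90)
E
```

```text
at [0.4881 0.311  0.0288] yaw 92.72 q6 0.52 t 18.4 -> d [ 0.1752 -1.0288 -0.4057] yaw 0.0604
```

Emit:
{"method": "jog_arm", "body": {"deltas": [{"delta_pos": [0, 0, -0.04], "yaw": 0, "fingers": 0}, {"delta_pos": [0, 0, -0.13], "yaw": 0, "fingers": 0}, {"delta_pos": [0, 0, -0.25], "yaw": 0, "fingers": 0}, {"delta_pos": [0.02, -0.08, -0.3], "yaw": 0.06, "fingers": 0}, {"delta_pos": [0.04, -0.2, -0.3], "yaw": 0.06, "fingers": 0}, {"delta_pos": [0.06, -0.33, -0.3], "yaw": 0.06, "fingers": 0}, {"delta_pos": [0.08, -0.46, -0.3], "yaw": 0.06, "fingers": 0}, {"delta_pos": [0.1, -0.6, -0.3], "yaw": 0.06, "fingers": 0}, {"delta_pos": [0.13, -0.73, -0.3], "yaw": 0.06, "fingers": 0}, {"delta_pos": [0.16, -0.86, -0.3], "yaw": 0.06, "fingers": 0}, {"delta_pos": [0.175, -0.96, -0.25], "yaw": 0.06, "fingers": 0}, {"delta_pos": [0.175, -0.99, -0.2], "yaw": 0.06, "fingers": 0}]}}

```text
clock: 19.6
eef_pos: [0.4486, 0.0085, 0.0881]
tool_rot: [0.002, 1.0, -0.0, 0.001]
ft_force: [0.3, 1.1, -1.6]
grip_width: 0.0541
grasp_force: 63.4
```

```bash
python3 - <<'E'
from h import *
go(.45,.01,-.0012,90)
c=cam('side');P=cloud(c);z,x,y=P[...,2],P[...,0],P[...,1]
m=(abs(x-.45)<.08)&(abs(y-.01)<.08)&(z>.05)&(c['image'].min(-1)>150)
rect(c,m,.085,'held')
A=np.c_[x[m],y[m],np.ones(m.sum())];print(m.sum(),np.linalg.lstsq(A,z[m],rcond=None)[0])
go(.45,.01,-.0012,90)
E
```

```text
at [0.4486 0.0085 0.0881] yaw 89.8 q6 0.02 t 19.6 -> d [-0.0042  0.0052  0.2975] yaw -0.0045
held 3600 c [  667.1 -1527.3] s [ 511.7 1812.4] a 1.2 z 0.4436
4907 [-0.61983201  6.81661654  0.37166327]
at [0.447  0.0083 0.0855] yaw 89.78 q6 0.02 t 19.6 -> d [-0.0107  0.006   0.289 ] yaw -0.0048
```

Emit:
{"method": "jog_arm", "body": {"deltas": [{"delta_pos": [0, 0, 0.06], "yaw": 0, "fingers": 0}, {"delta_pos": [0, 0, 0.14], "yaw": 0, "fingers": 0}, {"delta_pos": [0, 0, 0.2], "yaw": 0, "fingers": 0}, {"delta_pos": [0, 0, 0.24], "yaw": 0, "fingers": 0}, {"delta_pos": [0, 0, 0.26], "yaw": 0, "fingers": 0}, {"delta_pos": [0, 0, 0.265], "yaw": 0, "fingers": 0}, {"delta_pos": [0, 0, 0.265], "yaw": 0, "fingers": 0}]}}

```text
clock: 20.35
eef_pos: [0.4493, 0.0114, 0.0083]
tool_rot: [-0.0, 1.0, 0.0, 0.0]
ft_force: [0.3, 0.6, -1.3]
grip_width: 0.0539
grasp_force: 63.4
```

Emit:
{"method": "jog_arm", "body": {"deltas": [{"delta_pos": [0, 0, 0.012], "yaw": 0, "fingers": 0}, {"delta_pos": [0, 0, 0.02], "yaw": 0, "fingers": 0}, {"delta_pos": [0, 0, 0.026], "yaw": 0, "fingers": 0}, {"delta_pos": [0, 0, 0.029], "yaw": 0, "fingers": 0}, {"delta_pos": [0, 0, 0.031], "yaw": 0, "fingers": 0}, {"delta_pos": [0, 0, 0.031], "yaw": 0, "fingers": 0}]}}

```text
clock: 20.95
eef_pos: [0.4488, 0.0111, -0.0012]
tool_rot: [-0.0, 1.0, 0.0, -0.0]
ft_force: [-1.4, 0.9, 3.0]
grip_width: 0.0542
grasp_force: 63.8
```

Emit:
{"method": "jog_arm", "body": {"deltas": [{"delta_pos": [0, 0, 0], "yaw": 0, "fingers": 1}, {"delta_pos": [0, 0, 0], "yaw": 0, "fingers": 1}, {"delta_pos": [0, 0, 0], "yaw": 0, "fingers": 1}, {"delta_pos": [0, 0, 0], "yaw": 0, "fingers": 1}, {"delta_pos": [0, 0, -0.1], "yaw": 0, "fingers": 1}, {"delta_pos": [0, 0, -0.2], "yaw": 0.2, "fingers": 1}, {"delta_pos": [0, 0, -0.35], "yaw": 0.4, "fingers": 1}, {"delta_pos": [0, 0, -0.45], "yaw": 0.6, "fingers": 1}, {"delta_pos": [0, 0, -0.45], "yaw": 0.8, "fingers": 1}, {"delta_pos": [0, 0, -0.45], "yaw": 1, "fingers": 1}, {"delta_pos": [0, 0, -0.45], "yaw": 1, "fingers": 1}]}}

```text
clock: 22.05
eef_pos: [0.449, 0.0111, 0.1339]
tool_rot: [0.384, 0.923, 0.0, 0.0]
ft_force: [-0.1, -0.4, -0.5]
grip_width: 0.0852
grasp_force: 0.0
```

Emit:
{"method": "jog_arm", "body": {"deltas": [{"delta_pos": [0, 0, 0], "yaw": 1, "fingers": 1}, {"delta_pos": [0, 0, 0], "yaw": 1, "fingers": 1}, {"delta_pos": [0, 0, 0], "yaw": 1, "fingers": 1}, {"delta_pos": [0, 0, 0], "yaw": 1, "fingers": 1}, {"delta_pos": [0, 0, 0], "yaw": 1, "fingers": 1}, {"delta_pos": [0, 0, 0], "yaw": 1, "fingers": 1}, {"delta_pos": [0, 0, 0], "yaw": 1, "fingers": 1}]}}

```text
clock: 22.75
eef_pos: [0.4487, 0.0111, 0.1334]
tool_rot: [0.707, 0.707, -0.0, -0.0]
ft_force: [-0.3, 0.2, 0.4]
grip_width: 0.0855
grasp_force: 0.0
```

```bash
python3 - <<'E'
from h import *
c=cam('wrist');P=cloud(c);z,x,y=P[...,2],P[...,0],P[...,1]
near=(abs(x-.45)<.06)&(abs(y-.01)<.06)
m=rect(c,near&(z>.004)&(z<.02)&(c['image'].min(-1)>120),.01,'cover')
m=rect(c,near&(z>.004)&(z<.02),.01,'cover by z')
# holes
g=c['image'].max(-1); ys,xs=np.where(m); 
h=(near&(g<110)).astype(np.uint8); n,l,st,ce=cv2.connectedComponentsWithStats(h)
for k in range(1,n):
    if st[k,4]>15 and st[k,4]<2000:
        print(st[k],plane(c,[ce[k]],.01).round(4))
go(.449,.011,-.003,0)
E
```

```text
cover 3991 c [449.2  10.9] s [65.5 55.5] a 0.0 z 0.0094
cover by z 4345 c [449.   11.4] s [65.8 56.4] a 0.0 z 0.0094
[258 184  40   3 120] [[0.4492 0.0307 0.01  ]]
[249 202  10   9  71] [[0.4277 0.0116 0.01  ]]
[297 202  10   9  69] [[0.4711 0.0116 0.01  ]]
[259 227  39   3 114] [[ 0.4494 -0.009   0.01  ]]
[ 508  352   52   68 1465] [[ 0.7271 -0.1981  0.01  ]]
[  0 373  36  47 813] [[ 0.1668 -0.2058  0.01  ]]
at [0.4488 0.0111 0.1334] yaw 0.06 q6 1.59 t 22.8 -> d [-4.000e-04  9.000e-04  4.547e-01] yaw 0.0013
```

Emit:
{"method": "jog_arm", "body": {"deltas": [{"delta_pos": [0, 0.002, 0.12], "yaw": 0, "fingers": 1}, {"delta_pos": [0, 0.002, 0.25], "yaw": 0, "fingers": 1}, {"delta_pos": [0, 0.002, 0.35], "yaw": 0, "fingers": 1}, {"delta_pos": [0, 0.002, 0.41], "yaw": 0, "fingers": 1}, {"delta_pos": [0, 0.002, 0.435], "yaw": 0, "fingers": 1}, {"delta_pos": [0, 0.002, 0.445], "yaw": 0, "fingers": 1}, {"delta_pos": [0, 0.002, 0.448], "yaw": 0, "fingers": 1}, {"delta_pos": [0, 0.002, 0.448], "yaw": 0, "fingers": 1}]}}

```text
clock: 23.6
eef_pos: [0.4505, 0.0111, 0.0]
tool_rot: [0.707, 0.707, 0.001, 0.001]
ft_force: [-0.2, 0.7, 0.4]
grip_width: 0.0853
grasp_force: 0.0
```

```bash
python3 - <<'E'
from h import *
go(.4494,.0112,-.003,0)
E
```

```text
at [0.4505 0.0111 0.    ] yaw 0.01 q6 1.6 t 23.6 -> d [ 0.0002 -0.0036  0.01  ] yaw 0.0003
```

Emit:
{"method": "jog_arm", "body": {"deltas": [{"delta_pos": [0, -0.003, 0.009], "yaw": 0, "fingers": 1}, {"delta_pos": [0, -0.003, 0.009], "yaw": 0, "fingers": 1}, {"delta_pos": [0, -0.003, 0.009], "yaw": 0, "fingers": 0}, {"delta_pos": [0, -0.003, 0.009], "yaw": 0, "fingers": 0}, {"delta_pos": [0, -0.003, 0.009], "yaw": 0, "fingers": 0}, {"delta_pos": [0, -0.003, 0.009], "yaw": 0, "fingers": 0}, {"delta_pos": [0, -0.003, 0.009], "yaw": 0, "fingers": 0}, {"delta_pos": [0, -0.003, 0.009], "yaw": 0, "fingers": 0}]}}

```text
clock: 24.4
eef_pos: [0.4488, 0.0111, -0.0027]
tool_rot: [0.707, 0.707, 0.0, 0.0]
ft_force: [-2.3, -0.4, 6.3]
grip_width: 0.0639
grasp_force: 65.2
```

```bash
python3 - <<'E'
from h import *
go(.466,-.2904,.15,-1.1)
E
```

```text
at [ 0.4488  0.0111 -0.0027] yaw 0.01 q6 1.6 t 24.4 -> d [-1.0051  0.0577 -0.509 ] yaw 0.0246
```

Emit:
{"method": "jog_arm", "body": {"deltas": [{"delta_pos": [0, 0, -0.04], "yaw": 0, "fingers": 0}, {"delta_pos": [0, 0, -0.15], "yaw": 0, "fingers": 0}, {"delta_pos": [0, 0, -0.3], "yaw": 0, "fingers": 0}, {"delta_pos": [-0.08, 0, -0.45], "yaw": 0.02, "fingers": 0}, {"delta_pos": [-0.2, 0.01, -0.5], "yaw": 0.02, "fingers": 0}, {"delta_pos": [-0.34, 0.02, -0.5], "yaw": 0.025, "fingers": 0}, {"delta_pos": [-0.48, 0.03, -0.5], "yaw": 0.025, "fingers": 0}, {"delta_pos": [-0.62, 0.04, -0.5], "yaw": 0.025, "fingers": 0}, {"delta_pos": [-0.76, 0.05, -0.5], "yaw": 0.025, "fingers": 0}, {"delta_pos": [-0.9, 0.058, -0.5], "yaw": 0.025, "fingers": 0}, {"delta_pos": [-1, 0.058, -0.47], "yaw": 0.025, "fingers": 0}, {"delta_pos": [-1, 0.058, -0.45], "yaw": 0.025, "fingers": 0}]}}

```text
clock: 25.6
eef_pos: [0.4657, -0.2927, 0.1307]
tool_rot: [0.716, 0.698, -0.0, 0.001]
ft_force: [-0.6, 0.1, -1.9]
grip_width: 0.0634
grasp_force: 66.8
```

```bash
python3 - <<'E'
from h import *
c=cam('wrist');P=cloud(c);z,x,y=P[...,2],P[...,0],P[...,1]
o,p,R,a=pose();print(p)
m=rect(c,(abs(x-.466)<.06)&(abs(y+.29)<.06)&(abs(z-p[2]-.0127)<.01)&(c['image'].min(-1)>90),p[2]+.0127,'cover')
cv2.imwrite('pics/w5.png',c['image'][:,:,::-1])
mm=(abs(x-.466)<.06)&(y>-.27)&(z>.078)&(z<.095)
rect(c,mm,.085,'fin+')
g=c['image'].max(-1)
n,l,st,ce=cv2.connectedComponentsWithStats(((g<130)&(abs(x-.466)<.035)&(abs(y+.29)<.03)).astype(np.uint8))
for k in range(1,n):
    if 15<st[k,4]<400: print(st[k],plane(c,[ce[k]],p[2]+.0127).round(4))
go(.466,-.2904,.06,-1.1)
E
```

```text
[ 0.46477572 -0.290102    0.1293852 ]
cover 15334 c [ 466.6 -291.8] s [58.8 82.9] a 88.6 z 0.1426
fin+ 2604 c [ 466.5 -249.4] s [16.6 95.6] a 88.9 z 0.0843
[239 236  78   5 387] [[ 0.4669 -0.2733  0.1421]]
[243 314  72   4 283] [[ 0.4663 -0.3135  0.1421]]
at [ 0.4648 -0.2901  0.1294] yaw -1.31 q6 1.04 t 25.6 -> d [-0.0012  0.0046  0.2313] yaw -0.0047
```

View pics/w5.png

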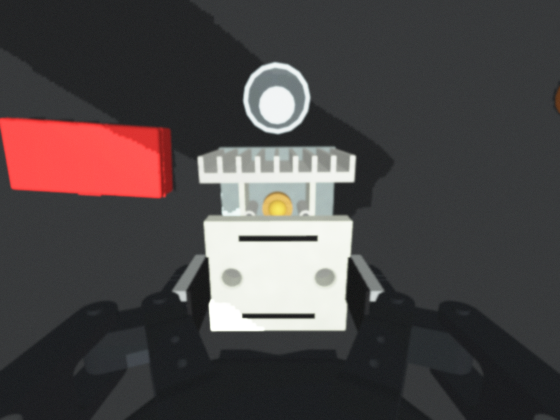

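Emit:
{"method": "jog_arm", "body": {"deltas": [{"delta_pos": [-0.001, 0.002, 0.05], "yaw": -0.004, "fingers": 0}, {"delta_pos": [-0.001, 0.002, 0.11], "yaw": -0.004, "fingers": 0}, {"delta_pos": [-0.001, 0.002, 0.16], "yaw": -0.004, "fingers": 0}, {"delta_pos": [-0.001, 0.002, 0.19], "yaw": -0.004, "fingers": 0}, {"delta_pos": [-0.001, 0.002, 0.21], "yaw": -0.004, "fingers": 0}, {"delta_pos": [-0.001, 0.002, 0.215], "yaw": -0.004, "fingers": 0}, {"delta_pos": [-0.001, 0.002, 0.215], "yaw": -0.004, "fingers": 0}, {"delta_pos": [-0.001, 0.002, 0.215], "yaw": -0.004, "fingers": 0}]}}

```text
clock: 26.45
eef_pos: [0.4671, -0.2894, 0.0677]
tool_rot: [0.713, 0.701, 0.0, 0.001]
ft_force: [1.0, 0.2, -0.2]
grip_width: 0.0637
grasp_force: 66.8
```

```bash
python3 - <<'E'
from h import *
go(.4655,-.2904,.06,-1.1)
c=cam('wrist');save(c,'w6');P=cloud(c);z,x,y=P[...,2],P[...,0],P[...,1]
rect(c,(abs(x-.466)<.06)&(y>-.27)&(z>.078)&(z<.095),.085,'fin+')
o,p,R,a=pose();g=c['image'].max(-1);zt=p[2]+.0127
h=((g<130)&(abs(x-.466)<.035)&(abs(y+.29)<.03)).astype(np.uint8)
n,l,st,ce=cv2.connectedComponentsWithStats(h)
for k in range(1,n):
    if 15<st[k,4]<600: print(st[k],plane(c,[ce[k]],zt).round(4))
go(.4655,-.2904,.06,-1.1)
import pickle;pickle.dump(c,open('w6.pkl','wb'))
E
```

```text
at [ 0.4671 -0.2894  0.0677] yaw -0.93 q6 1.03 t 26.4 -> d [-0.0034 -0.0053  0.0255] yaw 0.0037
fin+ 5849 c [ 466.6 -249.1] s [16.6 95.4] a 89.0 z 0.0842
[239 236  78   5 389] [[ 0.4681 -0.2695  0.0804]]
[242 314  73   4 287] [[ 0.4678 -0.3093  0.0804]]
at [ 0.4671 -0.2894  0.0677] yaw -0.94 q6 1.03 t 26.5 -> d [-0.0033 -0.0053  0.0255] yaw 0.0036
```

View pics/w6.png

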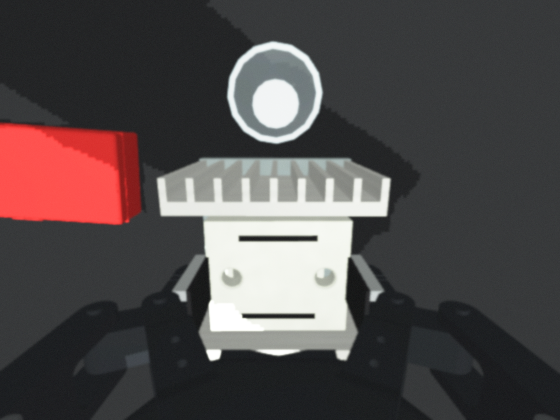

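Emit:
{"method": "jog_arm", "body": {"deltas": [{"delta_pos": [-0.0036, -0.0066, 0], "yaw": 0.004, "fingers": 0}, {"delta_pos": [-0.0036, -0.0066, 0.01], "yaw": 0.004, "fingers": 0}, {"delta_pos": [-0.0036, -0.0066, 0.02], "yaw": 0.004, "fingers": 0}, {"delta_pos": [-0.0036, -0.0066, 0.026], "yaw": 0.004, "fingers": 0}, {"delta_pos": [-0.0036, -0.0066, 0.026], "yaw": 0.004, "fingers": 0}]}}

```text
clock: 27.0
eef_pos: [0.4642, -0.29, 0.0586]
tool_rot: [0.714, 0.7, -0.0, -0.001]
ft_force: [0.0, -0.1, -1.2]
grip_width: 0.0641
grasp_force: 66.8
```

```bash
python3 - <<'E'
from h import *
go(.4651,-.2905,.055,-1.1)
E
```

```text
at [ 0.4642 -0.29    0.0586] yaw -1.12 q6 1.03 t 27.0 -> d [-0.0015  0.003   0.0119] yaw -0.0005
```

Emit:
{"method": "jog_arm", "body": {"deltas": [{"delta_pos": [-0.0015, 0.003, 0], "yaw": 0, "fingers": 0}, {"delta_pos": [-0.0015, 0.003, 0.006], "yaw": 0, "fingers": 0}, {"delta_pos": [-0.0015, 0.003, 0.012], "yaw": 0, "fingers": 0}, {"delta_pos": [-0.0015, 0.003, 0.018], "yaw": 0, "fingers": 0}, {"delta_pos": [-0.0015, 0.003, 0.022], "yaw": 0, "fingers": 0}, {"delta_pos": [-0.0015, 0.003, 0.022], "yaw": 0, "fingers": 0}]}}

```text
clock: 27.6
eef_pos: [0.4653, -0.2906, 0.0522]
tool_rot: [0.714, 0.7, -0.0, -0.0]
ft_force: [0.3, 0.2, -0.8]
grip_width: 0.0638
grasp_force: 66.8
```

Emit:
{"method": "jog_arm", "body": {"deltas": [{"delta_pos": [0, 0, 0.006], "yaw": 0, "fingers": 0}, {"delta_pos": [0, 0, 0.012], "yaw": 0, "fingers": 0}, {"delta_pos": [0, 0, 0.018], "yaw": 0, "fingers": 0}, {"delta_pos": [0, 0, 0.023], "yaw": 0, "fingers": 0}, {"delta_pos": [0, 0, 0.023], "yaw": 0, "fingers": 0}]}}

```text
clock: 28.1
eef_pos: [0.4653, -0.2906, 0.0453]
tool_rot: [0.714, 0.7, -0.0, -0.0]
ft_force: [0.4, 0.1, -0.8]
grip_width: 0.0639
grasp_force: 66.8
```

Emit:
{"method": "jog_arm", "body": {"deltas": [{"delta_pos": [0, 0, 0.004], "yaw": 0, "fingers": 0}, {"delta_pos": [0, 0, 0.007], "yaw": 0, "fingers": 0}, {"delta_pos": [0, 0, 0.009], "yaw": 0, "fingers": 0}, {"delta_pos": [0, 0, 0.0105], "yaw": 0, "fingers": 0}, {"delta_pos": [0, 0, 0.0105], "yaw": 0, "fingers": 0}]}}

```text
clock: 28.6
eef_pos: [0.4655, -0.2907, 0.0425]
tool_rot: [0.714, 0.7, 0.0, 0.0]
ft_force: [-0.4, -0.9, -1.5]
grip_width: 0.0638
grasp_force: 66.8
```

Emit:
{"method": "jog_arm", "body": {"deltas": [{"delta_pos": [0, 0, 0.002], "yaw": 0, "fingers": 0}, {"delta_pos": [0, 0, 0.003], "yaw": 0, "fingers": 0}, {"delta_pos": [0, 0, 0.003], "yaw": 0, "fingers": 0}]}}

```text
clock: 28.9
eef_pos: [0.4656, -0.2907, 0.0424]
tool_rot: [0.714, 0.7, 0.0, 0.0]
ft_force: [-2.1, 0.8, 5.2]
grip_width: 0.0641
grasp_force: 67.4
```

Emit:
{"method": "jog_arm", "body": {"deltas": [{"delta_pos": [0, 0, 0.002], "yaw": 0, "fingers": 1}, {"delta_pos": [0, 0, 0.002], "yaw": 0, "fingers": 1}, {"delta_pos": [0, 0, 0.002], "yaw": 0, "fingers": 1}, {"delta_pos": [0, 0, 0.002], "yaw": 0, "fingers": 1}, {"delta_pos": [0, 0, -0.05], "yaw": 0, "fingers": 1}, {"delta_pos": [0, 0, -0.2], "yaw": 0, "fingers": 1}, {"delta_pos": [0, 0, -0.35], "yaw": 0, "fingers": 1}, {"delta_pos": [0, 0, -0.45], "yaw": 0, "fingers": 1}, {"delta_pos": [0, 0, -0.45], "yaw": 0, "fingers": 1}, {"delta_pos": [0, 0, -0.45], "yaw": 0, "fingers": 1}]}}

```text
clock: 29.9
eef_pos: [0.4659, -0.2909, 0.1771]
tool_rot: [0.714, 0.7, 0.0, 0.001]
ft_force: [0.4, -1.0, -0.3]
grip_width: 0.0857
grasp_force: 0.0
```

```bash
python3 - <<'E'
from h import *
c=cam('wrist');P=cloud(c);z,x,y=P[...,2],P[...,0],P[...,1]
m=rect(c,(abs(x-.466)<.05)&(abs(y+.29)<.032)&(z>.048)&(z<.065),.055,'cover')
A=np.c_[x[m]-.466,y[m]+.29,np.ones(m.sum())];print(np.linalg.lstsq(A,z[m],rcond=None)[0].round(4))
c=cam('top');cv2.imwrite('pics/fin.png',c['image'][:,:,::-1])
P=cloud(c);z=P[...,2];T=(abs(P[...,0]-.656)<.085)&(abs(P[...,1]+.033)<.105)
rect(c,T&(z>.024)&(z<.042)&(c['image'].min(-1)>130),.034,'slide');rect(c,T&(z>.044)&(z<.07),.054,'eye')
rect(c,(abs(P[...,0]-.563)<.03)&(abs(P[...,1]-.302)<.03)&(z>.02),.042,'obj');rect(c,(abs(P[...,0]-.467)<.03)&(abs(P[...,1]+.206)<.022)&(z>.03)&(z<.07),.06,'beaker')
E
```

```text
cover 4487 c [ 466.1 -290.5] s [56.1 65.8] a 88.8 z 0.0544
[-0.0013 -0.0072  0.0543]
slide 1047 c [656. -65.] s [119.1  57.3] a 87.5 z 0.0327
eye 162 c [658.2  31.4] s [32.1 35.1] a 88.8 z 0.0523
obj 98 c [563.5 302.1] s [25. 25.] a 89.7 z 0.0317
beaker 135 c [ 467.4 -205.7] s [41.8 42.2] a 43.7 z 0.0535
```

View pics/fin.png

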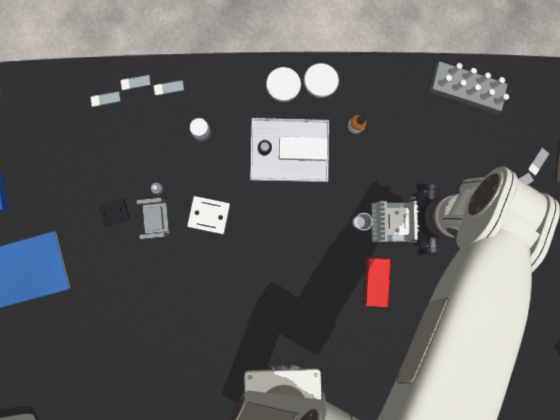

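The final view shows the cover seated flat on the housing at (395,222). The slide box (303,148) and the eyepiece (264,147) are both inside the tray, and the bystanders haven't moved.

```bash
python3 -c "
from workcell import bot
print(bot.job_done())"
```

```text
the job is handed in; nothing more can be done
None
```

The job is handed in at about 30 s on the robot clock: the slide box lies flat and the eyepiece stands upright in the tray, the cover is seated flat over both pins after being laid down and regrasped on clear bench, and the beaker and objective measured unmoved while the bottle and jar look unmoved in the final picture.

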